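# Hold the collar on the spindle flat of the lapping machine

### The arm

A 7-joint arm with a two-finger parallel gripper is mounted at the origin on the work surface. World frame = base frame: x ahead of the robot, y to its left, z up, the work surface at z = 0. Lengths are in m, angles in degrees, forces in N, time in s.
With the tool pointing down it reaches from about 0.425 to 0.875 m from the base axis. Payload 4.7 kg.
Tool frame: the origin (TCP) lies on the centre line of the jaws, within the pads' length; the fingertips stand 14 mm ahead of it and the grasp point (between the pads) lies 5 mm behind it; z points along the fingers, y is the line along which they close (so a half turn about z gives the same grasp; the last joint's range is limited). The gripper opens to 87 mm and grips with 3 to 60 N. Pads are 19 mm wide; open, the fingers measure 117 mm over their backs; the gripper's body (75 mm by 190 mm) begins 51 mm behind the grasp point.
Start: joints at [73.803, 18.392, -4.016, 83.108, 1.295, 78.541, -3.26], TCP at [0.19, -0.622, 0.237] pointing down, gripper open.
Joint ranges: [-163.93, 163.93], [-17.29, 119.83], [-79.2, 71.16], [3.27, 140.29], [-89.18, 269.18], [5.43, 117.66], [-154.24, 154.24]. Speed limits (degrees/s): [147.25, 147.25, 180, 180, 180, 180, 180].

### API

Orientations are given as [roll, pitch, yaw] about the fixed x, y, z axes, in that order (R = Rz(yaw) Ry(pitch) Rx(roll)).
In Python, from cell import env gives the robot as it stands.
- The arm moves only by the tool jog_arm, never from a script. Its argument "motion" is a list that holds one entry, the list of rows, each a list of 7 numbers: the shift along the tool's x, y, z in units of 0.1 m (1.0 is 0.1 m), then the turn, a rotation vector about the tool's x, y, z in units of 180 degrees (1.0 is 180 degrees), then the closure, from 0 (fully open) to 1 (shut). A call has 1 to 5 rows; each row is the pose to reach, as a shift and turn from the pose commanded when the call began, along the tool's axes at that moment, turning the shorter way round; what a row does not reach only later rows make up. A row lasts 1/10 s, in which the tool goes at most 50 mm and 8.59 degrees, less where a joint would pass 70% of its speed; a pose out of reach is approached as far as the arm can. A call with a number of a shift or a turn outside -1 to 1 is refused whole. A call with a gripper value outside its range is refused whole. The fingers move at their own pace and stop on an object; "grip_force" is the grip in N (left out, the last holds). Time passes only in rows, so rows that repeat a pose let the fingers close. It gives the time, the measured TCP pose, the force, the opening and the grip force at its end, in the units of the state.
- env.get_obs(): the state, without advancing time (a new reading comes with each control period).
- env.read_camera(name): name is "scene" or "top" or "wrist"; returns (picture, depth): 480x640x3 uint8, red, green, blue; 480x640 float32, m along the optical axis (not along the pixel's ray), 0 where there is no reading.
- env.camera_info(name): a dict with "camera_matrix" (3x3 intrinsics, pixels), "origin" and "orientation" of the camera in the world; the wrist camera has in their place "mount" (4x4, takes a point from camera to tool coordinates, whose origin is the TCP and whose axes are the flange's). Camera axes: x right, y down, z forward; pixel columns grow to the right and rows downward; lengths in m; the calibration is good to about 2 mm. The wrist camera is an equidistant fisheye: a pixel r from the principal point sees the ray r / f radians off the axis. A picture is of the moment at which its call begins: read the wrist's pose just before it. camera_info takes no time and is no camera call.
- env.sign_off(): hands the job in; it is judged then, once.
The state is a dict: "time_s": time; "qpos": joint angles; "joint_velocities": joint speeds; "effort": joint torques, N m; "tool_pos": TCP position; "tool_rot": TCP orientation; "force": force on the tool from outside, world axes, zero at the start; "wrist_torque": the same for the moment, N m; "grip_width": finger opening in m; "grasp_force": force on a finger pad.
Only numpy, scipy, OpenCV 4.12 (cv2) and the standard library are available. Lean on these libraries where they do the work, as an engineer would, in place of code of your own. Each camera call takes 0.05 s, during which the arm holds its last target. There are 200 camera calls.

### The job

Press the red stop button of the green lapping machine all the way down and let it come back up. Then grip the bare spindle across its flat and turn it until the white flat faces the yellow pointer on the housing, with your fingers closed on that flat. Finally take the brass collar, put it over the spindle with its set screw over the flat, push it down on the sprung flange close to the end of the flange's travel, and finish still holding it there, so that a colleague can tighten the screw; leave the other things on the bench where they are.

Things in the scene. Friction and masses are not known exactly. Their poses are not given: they have to be found in the camera images.
- lap: green lapping machine, fixed: housing 240 x 150 mm (x, y), top 75 mm above the bench. Origin: centre of its underside, on the bench. Its +x runs from the button (x = -80 mm) to the spindle (upright axis at x = +50 mm, y = 0). A yellow pointer bar, 28 x 5 mm, lies on the top at x = +101 mm, y = 0: the pointer is in the +x direction from the spindle
- stop_top (a point): centre of the top of the red stop button (diameter 30 mm, in a yellow round base), 93 mm above the bench when up; it is pushed straight down
- stop (a joint): travel of the stop button, 0 = up, 0.006 m = fully down; spring, about 5 N when fully down
- spindle (a joint): angle of the spindle about its upright axis, rad, counter-clockwise from above; 0 = the flat faces the pointer. It turns with light friction (about 0.06 N m) and stays where it is left. It starts 0.45 to 1.5 rad away from 0, on the positive side
- spindle_tip (a point): centre of the spindle's top end, on its axis, 155 mm above the bench. Dark steel shaft of 20 mm diameter with one flat along it, 6 mm from the axis (D section: 16 mm thick across the flat, 20 mm elsewhere). Its top 10 mm taper to 55 percent: full section up to 145 mm above the bench. The flange's top below it is 99 mm above the bench
- spindle_flat: white flat of the spindle, 15 mm wide, from 83 to 143 mm above the bench (foot hidden by the flange). Origin: on its surface, 6 mm from the spindle's axis, 113 mm above the bench; x points straight out of the flat, z up. Fingers closed squarely on flat and round back read an opening of 16 mm, their middle 2 mm behind the axis as seen from the flat; elsewhere up to 20 mm
- flange (a joint): travel of the aluminium sprung flange around the foot of the spindle (disc of 60 mm diameter, 10 mm thick, top 99 mm above the bench when up): 0 = up, 0.008 m = fully down. Spring: 3.3 N at first, 7.7 N when fully down; it rises again when let go
- collar: loose brass collar, about 0.17 kg, flat on the white board: ring 40 mm outside, 26 mm high, bore 23 mm. Origin: centre of its underside, z up. Dark set screw along its +x, 13 mm above the underside: 15 mm head, 26 to 35 mm off the axis; inside, a 4 mm wide tip standing in to 7.5 mm from the axis, so it passes down the spindle only with the screw over the flat
- collar_screw (a point): centre of the outer end of the set screw's head, 35 mm from the collar's axis, 13 mm above its underside
- board: white firebrick board, 190 x 170 x 18 mm, fixed on the bench; origin: centre of its underside. The collar lies on its top, 18 mm above the bench
- bush: plain copper bush, 28 mm outer diameter, 20 mm high, on a corner of the same board; not needed, to be left alone. Origin: centre of underside
- jar: grey jar with steel lid, 72 mm diameter, 90 mm high, bystander; origin: centre of underside
- flux: small white bottle with blue cap, 38 mm diameter, 85 mm high, bystander; origin: centre of underside
- pliers: pliers with red handles, about 150 mm long, 15 mm high, bystander; origin: under the pivot
- brush: brush lying on the bench, bystander
- hammer: hammer lying on the bench, bystander
- cup: small steel cup, 60 mm diameter, 50 mm high, bystander; origin: centre of underside
Not all that is in view belongs to the job. Several things have the shape of the collar; the one meant has the colours described above.

How it is judged (in metres and radians):
On the way, in this order (a step that is already met when the one before it is completed fails the run):
1. the stop button is pressed fully down (at least 5 of its 6 mm) (value of joint stop above 0.005 m), for 0.05 s.
2. the stop button is let go and is up again (value of joint stop below 0.001 m), for 0.05 s.
3. the flat faces the pointer (within 0.2 rad) and the fingers press on it, for 0.3 s (contact force between the fingers and spindle_flat above 1 N and value of joint spindle between -0.2 and 0.2 rad), for 0.3 s.
At the end, for the whole second after the job is handed in: The collar is upright over the spindle (axes within 4 mm, tilt < 0.12 rad), screw over the flat and flat towards the pointer (each within 0.3 rad), at rest in the fingers' hold, pressing the flange down by over 5 of its 8 mm with more than 2 N; the stop button is up (value of joint spindle between -0.3 and 0.3 rad and horizontal distance between collar and spindle_tip below 0.004 m and angle between collar's own z axis and vertical below 0.12 rad and angle between the x axis of collar and the x axis of spindle_flat, either way round below 0.3 rad and x of collar_screw in the frame of spindle_flat above 0.02 m and value of joint flange above 0.005 m and contact force between collar and flange above 2 N and contact force between the fingers and collar above 2 N and value of joint stop below 0.001 m and linear speed of collar below 0.02 m/s); the arm keeps its last pose, push and grip.
It fails at once if a bystander is moved by more than 30 mm (distance of any of bush, jar, flux, pliers, brush, hammer, cup from where it was at the start of the episode above 0.03 m).
It also fails if it takes over 70 s, if anything falls off the work surface, if the arm or the gripper's body presses on something with over 40 N, if the wrist force passes 120 N, or if a joint passes its speed limit or range.

## Working session

There is one attempt and no reset: what is moved stays moved. The work goes in short steps, Python scripts to look and compute and a tool call to move; the robot and the scene stay as the last step left them, time stands still between calls to the robot, and variables do not carry over. Pictures are saved under pics/ and viewed, at most 10 in all, crops included, and the job is handed in when it is done.

Besides the shell and the picture viewer there is one more tool, called after ">>>" as a command line: name --argument value ..., lists and objects as JSON in quotes. jog_arm: Moves the arm, as the interface text tells. Shifts and turns lie within -1 to 1; 1 stands for 0.1 m of shift or 180 degrees of turn. Its arguments: {"type":"object","properties":{"motion":{"type":"array","items":{"type":"array","items":{"type":"array","items":{"type":"number"}}}},"grip_force":{"type":"number"}},"required":["motion"]}

```bash
mkdir -p pics; ls
cat > h.py <<'E'
import numpy as np, cv2
from scipy.spatial.transform import Rotation as R
from cell import env
def grab(n,save=None):
    im,d=env.read_camera(n)
    if save: cv2.imwrite('pics/'+save,cv2.cvtColor(im,cv2.COLOR_RGB2BGR))
    return im,d
E
python3 - <<'E'
from h import *
o=env.get_obs(); print(o)
for n in ('scene','top','wrist'): print(n,env.camera_info(n))
for n in ('scene','top'):
    im,d=grab(n,n+'0.png'); np.save(n+'0.npy',im); np.save(n+'0d.npy',d)
E
```

```text
pics
{'time_s': 0.0, 'qpos': array([73.8014678 , 18.4397656 , -4.01694281, 83.17524918,  1.29503854,
       78.53888473, -3.25829504]), 'joint_velocities': array([ 0.00684168,  0.06286068, -0.05498866, -0.06054006,  0.0925992 ,
        0.01399682,  0.06497898]), 'effort': array([-4.22207868e-04, -4.91284204e+01, -4.04277295e-01, -3.12526238e+01,
       -6.41124928e-02,  4.37833916e-02,  1.97041340e-04]), 'tool_pos': array([ 0.18992656, -0.62109015,  0.23545062]), 'tool_rot': array([-1.79891350e+02,  5.25139416e-03,  1.70113465e+01]), 'force': array([ 0.00565817, -0.03850279, -0.55826093]), 'wrist_torque': array([-0.04292093, -0.02090807, -0.01796759]), 'grasp_force': 0.0, 'grip_width': 0.08685370973638568}
scene {'camera_matrix': array([[526.43227335,   0.        , 311.55851616],
       [  0.        , 526.43227335, 239.0271259 ],
       [  0.        ,   0.        ,   1.        ]]), 'origin': array([1.15841652, 0.70318549, 1.05440951]), 'orientation': array([-136.12278587,    0.7555575 ,  140.49142126])}
top {'camera_matrix': array([[521.05802206,   0.        , 322.16831971],
       [  0.        , 521.05802206, 226.2701327 ],
       [  0.        ,   0.        ,   1.        ]]), 'origin': array([0.41611217, 0.02114198, 1.41402198]), 'orientation': array([-172.08475556,   -0.20078499,  -89.48245787])}
wrist {'camera_matrix': array([[371.64829954,   0.        , 317.1129282 ],
       [  0.        , 371.64829954, 232.78033666],
       [  0.        ,   0.        ,   1.        ]]), 'mount': array([[-8.12012717e-04, -9.66895679e-01, -2.55170700e-01,
         6.93090647e-02],
       [ 9.99999629e-01, -8.58915842e-04,  7.23813570e-05,
         1.82361872e-04],
       [-2.89155378e-04, -2.55170547e-01,  9.66896017e-01,
        -1.48863072e-01],
       [ 0.00000000e+00,  0.00000000e+00,  0.00000000e+00,
         1.00000000e+00]])}
```

View pics/top0.png

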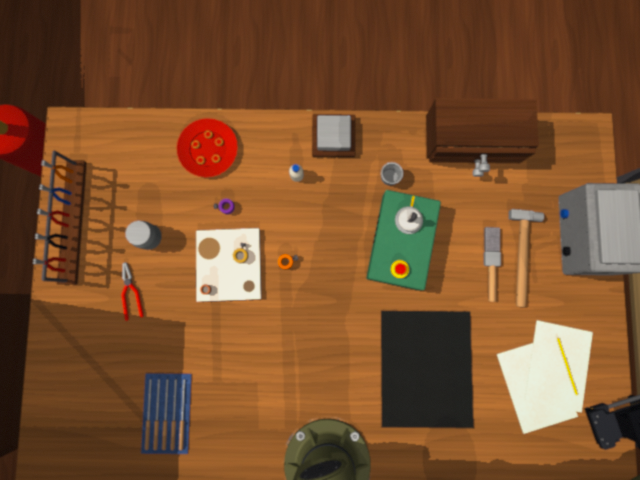

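View pics/scene0.png

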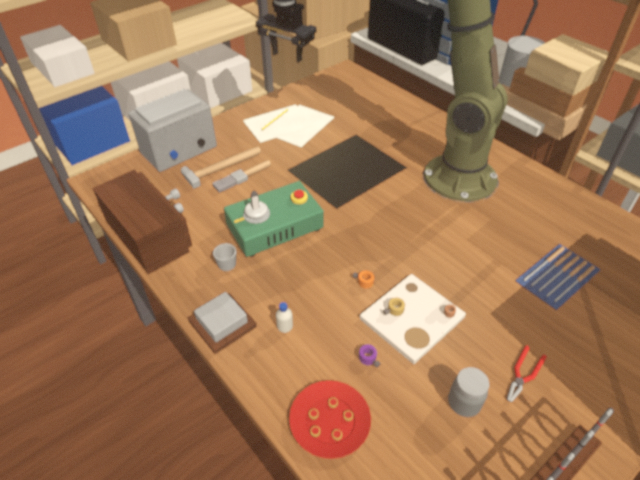

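The top view shows three collar-shaped things: brass at (241,255) on the white board, orange at (286,262) and purple at (227,206) on the bench. The brass one on the board fits the description. The copper bush is at (206,289), the lap's button at (400,269) and its spindle and flange at (409,219).

```bash
cat >> h.py <<'E'
def ray(n,u,v):
    c=env.camera_info(n);K=c['camera_matrix'];Rm=R.from_euler('xyz',c['orientation'],degrees=True).as_matrix()
    d=np.stack([(np.asarray(u,float)-K[0,2])/K[0,0],(np.asarray(v,float)-K[1,2])/K[1,1],np.ones_like(np.asarray(u,float))],-1)@Rm.T
    return np.array(c['origin']),d
def plane(n,u,v,z):
    o,d=ray(n,u,v); return o+d*((z-o[2])/d[...,2])[...,None]
def cloud(n,dep):
    v,u=np.mgrid[0:480,0:640]; o,d=ray(n,u,v); P=o+d*dep[...,None]; P[dep==0]=np.nan; return P
def mask(im,lo,hi):
    return cv2.inRange(cv2.cvtColor(im,cv2.COLOR_RGB2HSV),lo,hi)>0
E
python3 - <<'E'
from h import *
im={n:np.load(n+'0.npy') for n in('top','scene')}; P={n:cloud(n,np.load(n+'0d.npy')) for n in im}
box={'top':(slice(185,295),slice(360,445)),'scene':(slice(180,255),slice(215,330))}
for n in im:
    Q=P[n][box[n]]; I=im[n][box[n]]; z=Q[...,2]
    g=mask(I,(60,80,40),(85,255,255))&(abs(z-.075)<.006)
    r=cv2.minAreaRect(Q[g][:,:2].astype(np.float32)); print(n,'lap',r, np.nanmedian(z[g]))
    b=((mask(I,(0,150,80),(5,255,255))|mask(I,(174,150,80),(180,255,255)))&(z>.08))
    print(' red',Q[b].mean(0),b.sum())
    yl=mask(I,(22,150,120),(35,255,255)); 
    k,l,s,c=cv2.connectedComponentsWithStats(yl.astype(np.uint8))
    for i in range(1,k):
        if s[i,4]>5: print(' yellow',s[i],np.nanmean(Q[l==i],0))
    f=(abs(z-.099)<.004)&(mask(I,(0,0,100),(180,60,255)))
    print(' flange',Q[f].mean(0),cv2.minEnclosingCircle(Q[f][:,:2].astype(np.float32)))
    t=(z>.13); print(' spindle',Q[t].mean(0),t.sum(),np.nanmax(z))
cb={'top':(slice(225,305),slice(190,268)),'scene':(slice(270,365),slice(355,470))}
for n in im:
    Q=P[n][cb[n]]; z=Q[...,2]; I=im[n][cb[n]]
    w=mask(I,(0,0,190),(180,40,255))&(abs(z-.018)<.006); print(n,'board',cv2.minAreaRect(Q[w][:,:2].astype(np.float32)))
    t=(z>.028); k,l,s,c=cv2.connectedComponentsWithStats(t.astype(np.uint8))
    for i in range(1,k):
        if s[i,4]>5:
            q=Q[l==i]; print(' obj',s[i],q.mean(0),q[:,2].max(), cv2.minEnclosingCircle(q[q[:,2]>.04][:,:2].astype(np.float32)) if (q[:,2]>.04).sum()>3 else '')
    a={'top':im[n][225:285,200:305],'scene':im[n][255:370,340:475]}[n]
    cv2.imwrite(f'pics/{n}_c.png',cv2.cvtColor(cv2.resize(a,None,fx=5.5,fy=5.5,interpolation=cv2.INTER_CUBIC)[:600],cv2.COLOR_RGB2BGR)) if n=='top' else None
E
```

```text
top lap ((0.5706793069839478, -0.1947862058877945), (0.1471167504787445, 0.23710067570209503), 78.39668273925781) 0.07456227030775708
 red [ 0.49369789 -0.17961241  0.09651597] 63
 yellow [51 10  4 11 32] [ 0.67364711 -0.216839    0.07680564]
 yellow [ 30  75  19  18 150] [ 0.49357831 -0.17773025  0.08500746]
 flange [ 0.61969496 -0.204059    0.09830975] ((0.6204264760017395, -0.20643311738967896), 0.02968018688261509)
 spindle [ 0.61888381 -0.20614999  0.14905363] 52 0.15794306535944425
scene lap ((0.0, 0.0), (0.0, 0.0), 0.0) nan
 red [ 0.49727846 -0.17520364  0.09390032] 42
 yellow [77 15 13  8 43] [ 0.50780658 -0.16791752  0.08361267]
 flange [ 0.62686043 -0.19761424  0.0974065 ] ((0.625508189201355, -0.20001907646656036), 0.029901504516601562)
 spindle [ 0.62524345 -0.19974306  0.1430834 ] 60 0.1560526966199911
top board ((0.5055912137031555, 0.26951003074645996), (0.18765443563461304, 0.16700901091098785), 2.5567421913146973)
 obj [ 43  18  15  21 163] [0.53180531 0.23294185 0.04143148] 0.05131837230735403 ((0.5336551666259766, 0.23261108994483948), 0.025525212287902832)
 obj [10 59 11 11 64] [0.43817983 0.3237725  0.03654408] 0.04466910582459205 ((0.43846049904823303, 0.3245738446712494), 0.013234751299023628)
scene board ((0.5089141130447388, 0.2742505669593811), (0.18953262269496918, 0.17009148001670837), 3.0672707557678223)
 obj [ 28  28  22  18 225] [0.53712404 0.2399021  0.03832456] 0.04815338301434413 ((0.5332040786743164, 0.23964758217334747), 0.021208304911851883)
 obj [89 35 12 11 87] [0.44261939 0.32884582 0.03387336] 0.043701949352341174
  return np.nanmean(a, axis, out=out, keepdims=keepdims)
```

View pics/top_c.png

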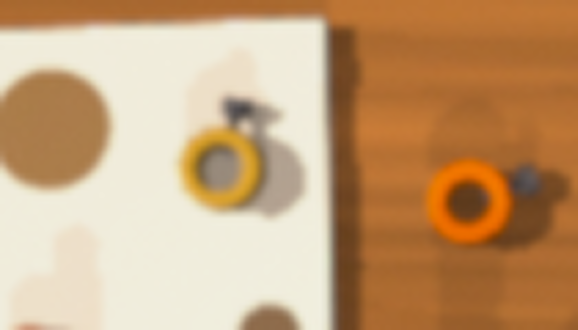

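The enlarged crop confirms it: the ring at crop (222,170), full-frame (240,256), is brass with a dark screw at crop (238,108), on the white board. The orange one at crop (468,200) lies on the bench. I'll move towards the machine with the yaw kept.

>>> jog_arm --motion '[[[0.48,-0.3,-0.06,0,0,0,0],[0.96,-0.61,-0.11,0,0,0,0],[0.96,-0.61,-0.11,0,0,0,0]]]'

```text
time_s: 0.4
tool_pos: [0.2696, -0.5305, 0.2479]
tool_rot: [-179.9, -0.2, 17.5]
force: [0.6, -0.4, 0.8]
grip_width: 0.0873
grasp_force: 0.0
```

>>> jog_arm --motion '[[[0.48,-0.3,-0.06,0,0,0,0],[0.96,-0.61,-0.11,0,0,0,0],[0.96,-0.61,-0.11,0,0,0,0]]]'

```text
time_s: 0.7
tool_pos: [0.3429, -0.4438, 0.2591]
tool_rot: [-180.0, -0.2, 17.5]
force: [0.6, -0.0, 0.4]
grip_width: 0.0873
grasp_force: 0.0
```

>>> jog_arm --motion '[[[0.48,-0.3,-0.06,0,0,0,0],[0.96,-0.61,-0.11,0,0,0,0],[0.96,-0.61,-0.11,0,0,0,0]]]'

```text
time_s: 1.0
tool_pos: [0.4162, -0.3572, 0.2701]
tool_rot: [-180.0, -0.2, 17.5]
force: [1.1, 0.2, -0.0]
grip_width: 0.0867
grasp_force: 0.0
```

>>> jog_arm --motion '[[[0.48,-0.3,-0.06,0,0,0,0],[0.96,-0.61,-0.11,0,0,0,0],[0.96,-0.61,-0.11,0,0,0,0]]]'

```text
time_s: 1.3
tool_pos: [0.4894, -0.2708, 0.281]
tool_rot: [-179.9, -0.2, 17.4]
force: [0.8, 1.0, 0.8]
grip_width: 0.087
grasp_force: 0.0
```

>>> jog_arm --motion '[[[0.48,-0.3,-0.06,0,0,0,0],[0.96,-0.61,-0.11,0,0,0,0],[0.96,-0.61,-0.11,0,0,0,0],[0.96,-0.61,-0.11,0,0,0,0]]]'

```text
time_s: 1.7
tool_pos: [0.561, -0.1875, 0.2912]
tool_rot: [-179.9, -0.0, 17.3]
force: [-0.6, -0.3, -1.3]
grip_width: 0.0869
grasp_force: 0.0
```

```bash
cat >> h.py <<'E'
W=env.camera_info('wrist')
def wcam(o):
    T=np.eye(4);T[:3,:3]=R.from_euler('xyz',o['tool_rot'],degrees=True).as_matrix();T[:3,3]=o['tool_pos'];return T@np.array(W['mount'])
def wray(o,u,v):
    K=np.array(W['camera_matrix']);x=(np.asarray(u,float)-K[0,2])/K[0,0];y=(np.asarray(v,float)-K[1,2])/K[1,1]
    r=np.hypot(x,y)+1e-9;d=np.stack([np.sin(r)*x/r,np.sin(r)*y/r,np.cos(r)],-1);T=wcam(o);return T[:3,3],d@T[:3,:3].T
def wplane(o,u,v,z):
    c,d=wray(o,u,v);return c+d*((z-c[2])/d[...,2])[...,None]
def wproj(o,P):
    T=wcam(o);p=(np.atleast_2d(P)-T[:3,3])@T[:3,:3];r=np.arctan2(np.hypot(p[:,0],p[:,1]),p[:,2]);h=np.hypot(p[:,0],p[:,1])+1e-12
    K=np.array(W['camera_matrix']);return np.stack([K[0,2]+K[0,0]*r*p[:,0]/h,K[1,2]+K[1,1]*r*p[:,1]/h],-1)
def wgrab(name):
    import pickle
    o=env.get_obs();im,d=grab('wrist',name+'.png');pickle.dump((o,im,d),open(name+'.pkl','wb'));return o,im,d
def wcloud(o,d):
    v,u=np.mgrid[0:480,0:640];c,r=wray(o,u,v);T=wcam(o);s=d/(r@T[:3,2]);P=c+r*s[...,None];P[d==0]=np.nan;return P
def shift(o,tgt,yaw):
    Rt=R.from_euler('xyz',o['tool_rot'],degrees=True); g=R.from_euler('xyz',[180,0,yaw],degrees=True)
    print('shift',((Rt.inv().apply(np.array(tgt)-o['tool_pos']))/.1).round(3),'turn',((Rt.inv()*g).as_rotvec(degrees=True)/180).round(4))
E
python3 - <<'E'
from h import *
o,im,d=wgrab('w1'); print(o['tool_pos'],o['tool_rot'],o['time_s'])
P=wcloud(o,d);z=P[...,2]
red=(mask(im,(0,150,80),(5,255,255))|mask(im,(174,150,80),(180,255,255)))&(z>.07)&(z<.11)
print('red',P[red].mean(0),red.sum())
E
```

```text
[ 0.56102827 -0.18745761  0.29116084] [-1.79949514e+02 -4.10155009e-03  1.72806123e+01] 1.7
red [ 0.49812911 -0.18037747  0.09744736] 566
```

View pics/w1.png

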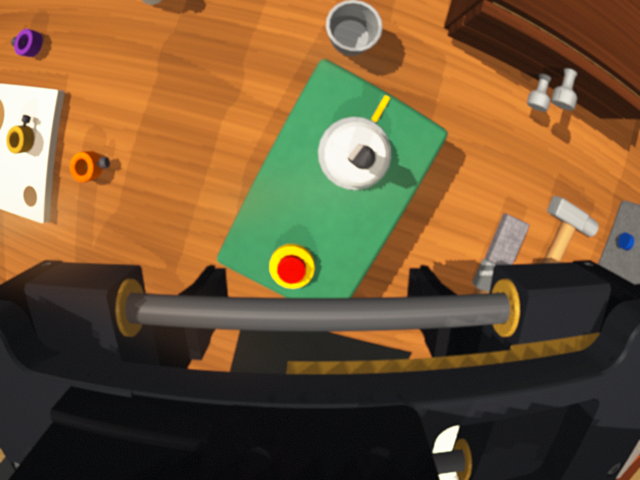

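The wrist picture shows the button at (292,269), the flange at (355,153), the spindle tip at (362,156), the pointer at (381,108) and the brass collar at (20,138) on the board.

Run:
```python
from h import *
import pickle
o,im,d=pickle.load(open('w1.pkl','rb'))
def fitc(m,z):
    c=max(cv2.findContours(m.astype(np.uint8),cv2.RETR_EXTERNAL,cv2.CHAIN_APPROX_NONE)[0],key=cv2.contourArea)[:,0]
    p=wplane(o,c[:,0],c[:,1],z)[:,:2]; A=np.c_[2*p,np.ones(len(p))]; s=np.linalg.lstsq(A,(p**2).sum(1),rcond=None)[0]
    return s[:2],np.sqrt(s[2]+s[:2]@s[:2])
P=wcloud(o,d);z=P[...,2]
red=(mask(im,(0,150,80),(5,255,255))|mask(im,(174,150,80),(180,255,255)))
red[:240]=0;red[300:]=0;red[:,:260]=0;red[:,330:]=0
b,rb=fitc(red,.093); print('button',b,rb)
roi=np.zeros_like(red);roi[105:200,305:405]=1
fl=roi&(abs(z-.099)<.006); print('flange depth',P[fl].mean(0))
wh=roi&mask(im,(0,0,120),(180,70,255)); wh=cv2.morphologyEx(wh.astype(np.uint8),cv2.MORPH_CLOSE,np.ones((15,15)))
f,rf=fitc(wh,.099); print('flange',f,rf)
yl=mask(im,(22,150,120),(35,255,255)); yl[:90]=0; yl[125:]=0
v,u=np.nonzero(yl); p=wplane(o,u,v,.078); print('pointer',p.mean(0),len(u))
g=mask(im,(60,80,30),(85,255,255)); v,u=np.nonzero(g); q=wplane(o,u,v,.075)[:,:2].astype(np.float32); r=cv2.minAreaRect(q); print('lap',r)
for a,bb in ((b,f),(f,p.mean(0)[:2]),(b,p.mean(0)[:2])): print(np.linalg.norm(bb-a),np.degrees(np.arctan2(*(bb-a)[::-1])))
t=roi&(z>.148)&(z<.162); print('tip',P[t].mean(0),t.sum()); 
cr=im[105:205,300:410]; cv2.imwrite('pics/sp1.png',cv2.cvtColor(cv2.resize(cr,None,fx=5,fy=5,interpolation=cv2.INTER_CUBIC),cv2.COLOR_RGB2BGR))
shift(o,[b[0],b[1],.15],107)
```

```text
button [ 0.49633476 -0.18052082] 0.013428613292123956
flange depth [ 0.62369638 -0.20402301  0.09912353]
flange [ 0.62334675 -0.20376851] 0.03365697007621197
pointer [ 0.6732947  -0.21664522  0.078     ] 200
lap ((0.5745905637741089, -0.195928156375885), (0.14587028324604034, 0.2351590245962143), 78.51625061035156)
0.12912203993075425 -10.372339169781458
0.051581072649210996 -14.456223569443784
0.1806095019077248 -11.537766947740076
tip [ 0.6230895  -0.20615457  0.15336075] 323
shift [-0.597 -0.257  1.412] turn [-2.000e-04 -2.000e-04 -4.984e-01]
```

View pics/sp1.png

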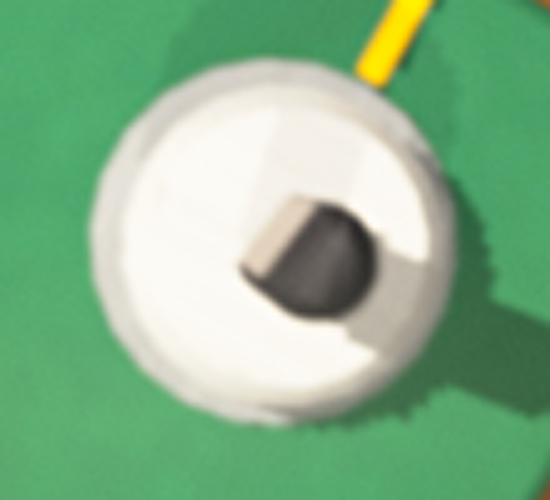

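The crop shows the white flat facing the image's upper left, its upper edge running from crop (318,205) to (258,275), next to the yellow pointer at top right. I'll work out the flat's angle and move over the button.

Run:
```python
from h import *
import pickle
o,im,d=pickle.load(open('w1.pkl','rb'))
def c(u,v): return 300+u/5-.4,105+v/5-.4
for z,a,b in ((.144,(318,205),(258,275)),(.099,(300,195),(242,265))):
    p=wplane(o,*c(*a),z);q=wplane(o,*c(*b),z);e=p-q;n=np.degrees(np.arctan2(e[1],e[0]))+90; print(p,q,np.linalg.norm(e),'normal',n,'spindle deg',n+11.5)
```

```text
[ 0.63179898 -0.20387249  0.144     ] [ 0.61814217 -0.19820035  0.144     ] 0.014787893143293583 normal 67.44519107384427 spindle deg 78.94519107384427
[ 0.63319674 -0.20573332  0.099     ] [ 0.61760379 -0.19954976  0.099     ] 0.016774285162309156 normal 68.36864811750863 spindle deg 79.86864811750863
```

>>> jog_arm --motion '[[[-0.3,-0.13,0.3,0,0,0,1],[-0.6,-0.26,0.7,0,0,0,1],[-0.6,-0.26,1,0,0,0,1],[-0.6,-0.26,1,0,0,0,1],[-0.6,-0.26,1,0,0,0,1]]]' --grip_force 20

```text
time_s: 2.25
tool_pos: [0.4944, -0.1844, 0.1922]
tool_rot: [180.0, 0.0, 16.8]
force: [-0.0, -0.9, 1.0]
grip_width: 0.0548
grasp_force: 0.0
```

>>> jog_arm --motion '[[[0,0,0.3,0,0,0,1],[0,0,0.5,0,0,0,1],[0,0,0.5,0,0,0,1],[0,0,0.5,0,0,0,1],[0,0,0.5,0,0,0,1]]]'

```text
time_s: 2.75
tool_pos: [0.4966, -0.183, 0.1438]
tool_rot: [179.9, -0.2, 17.0]
force: [0.6, 0.3, 0.3]
grip_width: 0.0147
grasp_force: 0.0
```

>>> jog_arm --motion '[[[0,-0.02,0.2,0,0,0,1],[0,-0.02,0.34,0,0,0,1],[0,-0.02,0.34,0,0,0,1],[0,-0.02,0.37,0,0,0,1],[0,-0.02,0.37,0,0,0,1]]]'

```text
time_s: 3.25
tool_pos: [0.4947, -0.1806, 0.1056]
tool_rot: [180.0, -0.0, 17.0]
force: [-2.5, 1.2, 4.2]
grip_width: 0.0008
grasp_force: 2.3
```

>>> jog_arm --motion '[[[0,0,0.02,0,0,0,1],[0,0,0.04,0,0,0,1],[0,0,0.05,0,0,0,1],[0,0,0.05,0,0,0,1]]]'

```text
time_s: 3.65
tool_pos: [0.4949, -0.1806, 0.1049]
tool_rot: [179.9, 0.0, 17.0]
force: [-12.3, 3.9, 31.8]
grip_width: 0.0005
grasp_force: 15.8
```

>>> jog_arm --motion '[[[0,0,-0.05,0,0,0,1],[0,0,-0.1,0,0,0,1],[0,0,-0.1,0,0,0,1]]]'

```text
time_s: 3.95
tool_pos: [0.4952, -0.1808, 0.1107]
tool_rot: [179.9, -0.1, 17.0]
force: [0.5, 0.1, 2.3]
grip_width: 0.0004
grasp_force: 0.9
```

Run:
```python
from h import *
import pickle
o,im,d=pickle.load(open('w1.pkl','rb'))
P=wcloud(o,d)
yl=mask(im,(20,150,100),(35,255,255));yl[:240]=0;yl[300:]=0;yl[:,:260]=0;yl[:,330:]=0
print('yellow z pct',np.nanpercentile(P[yl][:,2],[5,25,50,75,95]),P[yl][:,:2].min(0),P[yl][:,:2].max(0))
red=(mask(im,(0,150,80),(5,255,255))|mask(im,(174,150,80),(180,255,255)))
red[:240]=0;red[300:]=0;red[:,:260]=0;red[:,330:]=0
print('red z',np.nanpercentile(P[red][:,2],[5,25,50,75,95]))
o=env.get_obs();print(o['tool_pos'],o['force'])
o,im,d=wgrab('w2')
red=(mask(im,(0,150,80),(5,255,255))|mask(im,(174,150,80),(180,255,255)));P=wcloud(o,d)
print(np.argwhere(red&(abs(P[...,2]-.09)<.03)).mean(0))
a=np.load('scene0.npy')
```

```text
yellow z pct [0.07555426 0.08638352 0.08731049 0.08797697 0.08892161] [nan nan] [nan nan]
red z [0.09594811 0.09695617 0.09747643 0.09801747 0.09879774]
[ 0.49519238 -0.18075941  0.11069128] [0.476103   0.10522853 2.33039968]
[261.43181818 315.87878788]
```

View pics/w2.png

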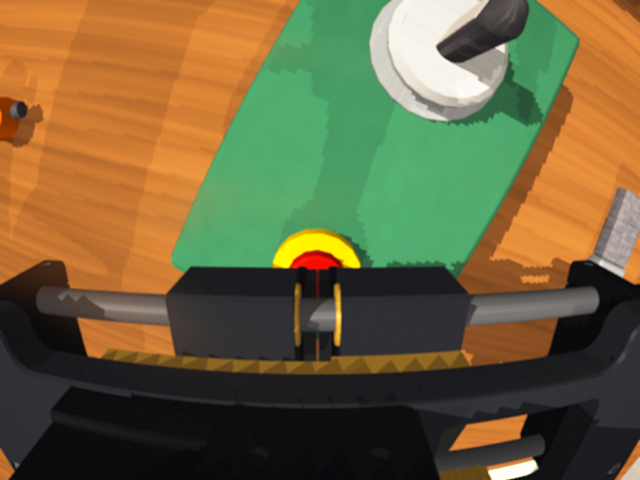

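The picture shows the closed fingers at (318,300) over the button, with the red cap peeking out at (315,262). I'll repeat the press in small steps to confirm the travel by force.

>>> jog_arm --motion '[[[0,0,-0.08,0,0,0,1],[0,0,-0.08,0,0,0,1],[0,0,-0.08,0,0,0,1]]]'

```text
time_s: 4.3
tool_pos: [0.4941, -0.1803, 0.1173]
tool_rot: [-180.0, 0.0, 17.0]
force: [-0.8, -0.1, 0.6]
grip_width: 0.0009
grasp_force: 0.0
```

>>> jog_arm --motion '[[[0,0,0.07,0,0,0,1],[0,0,0.07,0,0,0,1],[0,0,0.07,0,0,0,1]]]'

```text
time_s: 4.6
tool_pos: [0.4941, -0.1803, 0.1102]
tool_rot: [-180.0, 0.0, 17.0]
force: [0.0, 0.8, 1.6]
grip_width: 0.0006
grasp_force: 1.0
```

>>> jog_arm --motion '[[[0,0,0.02,0,0,0,1],[0,0,0.02,0,0,0,1],[0,0,0.02,0,0,0,1]]]'

```text
time_s: 4.9
tool_pos: [0.4942, -0.1803, 0.1086]
tool_rot: [-180.0, 0.0, 17.0]
force: [-0.8, 0.1, 3.2]
grip_width: 0.0005
grasp_force: 1.5
```

>>> jog_arm --motion '[[[0,0,0.02,0,0,0,1],[0,0,0.02,0,0,0,1],[0,0,0.02,0,0,0,1]]]'

```text
time_s: 5.2
tool_pos: [0.4942, -0.1803, 0.1066]
tool_rot: [180.0, 0.0, 17.0]
force: [-1.8, 0.5, 3.2]
grip_width: 0.0003
grasp_force: 2.1
```

>>> jog_arm --motion '[[[0,0,0.02,0,0,0,1],[0,0,0.02,0,0,0,1],[0,0,0.02,0,0,0,1]]]'

```text
time_s: 5.5
tool_pos: [0.4943, -0.1804, 0.1054]
tool_rot: [180.0, 0.0, 17.0]
force: [-3.8, 0.8, 9.8]
grip_width: 0.0007
grasp_force: 4.8
```

>>> jog_arm --motion '[[[0,0,0.03,0,0,0,1],[0,0,0.03,0,0,0,1],[0,0,0.03,0,0,0,1]]]'

```text
time_s: 5.8
tool_pos: [0.4944, -0.1804, 0.105]
tool_rot: [179.9, 0.1, 17.0]
force: [-9.3, 3.9, 27.5]
grip_width: 0.0007
grasp_force: 13.3
```

Contact starts near 0.1112 and the hard stop comes 6 mm lower with the force rising, so the button was fully pressed. Next I release it, rise, go over the spindle and turn to yaw 158°.

>>> jog_arm --motion '[[[0,0,-0.3,0,0,0,1],[0,0,-0.7,0,0,0,1],[0,0,-1,0,0,0,0.3],[0.48,0.31,-1,0,0,0,0.3],[0.96,0.62,-1,0,0,0,0.3]]]'

```text
time_s: 6.3
tool_pos: [0.5921, -0.2088, 0.204]
tool_rot: [179.7, -0.2, 16.9]
force: [0.9, -0.7, 0.6]
grip_width: 0.0171
grasp_force: 0.0
```

>>> jog_arm --motion '[[[0.2,0,-0.3,0,0,-0.0477,0.3],[0.2,0,-0.3,0,0,-0.0954,0.3],[0.2,0,-0.3,0,0,-0.143,0.3],[0.2,0,-0.3,0,0,-0.19,0.3],[0.2,0,-0.3,0,0,-0.238,0.3]]]'

```text
time_s: 6.8
tool_pos: [0.6097, -0.2017, 0.2305]
tool_rot: [-180.0, -0.0, 60.2]
force: [-0.6, -0.1, -0.3]
grip_width: 0.0556
grasp_force: 0.0
```

>>> jog_arm --motion '[[[0,0,0,0,0,-0.0477,0.3],[0,0,0,0,0,-0.0954,0.3],[0,0,0,0,0,-0.143,0.3],[0,0,0,0,0,-0.19,0.3],[0,0,0,0,0,-0.238,0.3]]]'

```text
time_s: 7.3
tool_pos: [0.6096, -0.2018, 0.2306]
tool_rot: [-180.0, -0.0, 102.9]
force: [-0.2, 0.2, -0.8]
grip_width: 0.0609
grasp_force: 0.0
```

>>> jog_arm --motion '[[[0,0,0,0,0,-0.0477,0.3],[0,0,0,0,0,-0.0954,0.3],[0,0,0,0,0,-0.143,0.3],[0,0,0,0,0,-0.19,0.3],[0,0,0,0,0,-0.238,0.3]]]'

```text
time_s: 7.8
tool_pos: [0.6096, -0.2018, 0.2306]
tool_rot: [180.0, -0.0, 145.7]
force: [0.3, 0.0, -0.2]
grip_width: 0.0608
grasp_force: 0.0
```

>>> jog_arm --motion '[[[0,0,0,0,0,-0.0477,0.3],[0,0,0,0,0,-0.068,0.3],[0,0,0,0,0,-0.068,0.3],[0,0,0,0,0,-0.068,0.3]]]'

```text
time_s: 8.2
tool_pos: [0.6096, -0.2018, 0.2309]
tool_rot: [180.0, -0.0, 157.5]
force: [0.5, -0.0, -0.1]
grip_width: 0.0611
grasp_force: 0.0
```

Run:
```python
from h import *
o,im,d=wgrab('w3'); print(o['tool_pos'],o['tool_rot'],o['qpos'])
P=wcloud(o,d);z=P[...,2]; near=np.hypot(P[...,0]-.623,P[...,1]+.206)<.05
t=near&(z>.146)&(z<.16);print('tip',P[t].mean(0),t.sum(),np.argwhere(t).mean(0)[::-1]); f=near&(abs(z-.099)<.006);print('flange',P[f].mean(0),f.sum())
g=near&(abs(z-.075)<.005)&mask(im,(60,80,30),(85,255,255));print('top z',np.median(z[g]))
u,v=np.argwhere(t).mean(0)[::-1].astype(int); print(wplane(o,u,v,.155))
cr=im[max(v-60,0):v+60,u-80:u+80];cv2.imwrite('pics/sp3.png',cv2.cvtColor(cv2.resize(cr,None,fx=5,fy=5,interpolation=cv2.INTER_CUBIC),cv2.COLOR_RGB2BGR));print(u,v)
shift(o,[.6233,-.206,.135],158)
```

```text
[ 0.60956885 -0.20178172  0.23091754] [ 1.79983441e+02 -3.25517262e-02  1.57530233e+02] [ 52.48367949  24.51788394 -48.78156946  83.45851793  18.43358865
  80.35306321  70.72300248]
tip [ 0.62082308 -0.20632411  0.15241094] 539 [317.89424861 265.15027829]
flange [ 0.61879615 -0.20354237  0.09917989] 3306
top z 0.0757474805417675
[ 0.61964994 -0.20645607  0.155     ]
317 265
shift [-0.144  0.013  0.959] turn [ 0.0001 -0.0002 -0.0026]
```

View pics/sp3.png

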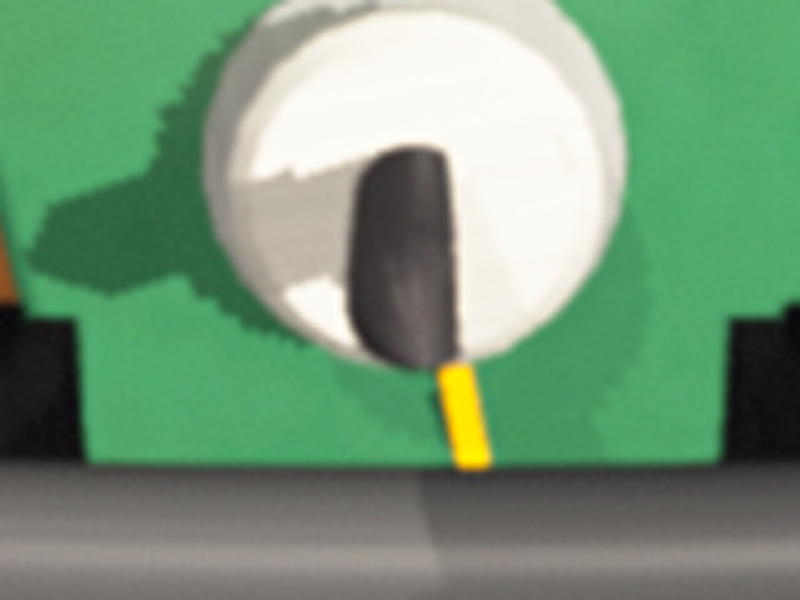

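The crop shows the shaft top centred between the fingers, shaft at crop x 350–460 and fingers at 80 and 725, with the flat on the right side. I'll descend and grip.

>>> jog_arm --motion '[[[-0.14,0.01,0,0,0,0,0.3],[-0.14,0.01,0.2,0,0,0,0.3],[-0.14,0.01,0.5,0,0,0,0.3],[-0.14,0.01,0.8,0,0,0,0.3],[-0.14,0.01,1,0,0,0,0.3]]]'

```text
time_s: 8.75
tool_pos: [0.622, -0.2061, 0.1291]
tool_rot: [-180.0, -0.1, 157.6]
force: [1.2, -0.3, 0.6]
grip_width: 0.0606
grasp_force: 0.0
```

>>> jog_arm --motion '[[[0,0,0.08,0,0,0,0.5],[0,0,0.08,0,0,0,0.7],[0,0,0.08,0,0,0,0.7],[0,0,0.08,0,0,0,0.85],[0,0,0.08,0,0,0,1]]]' --grip_force 15

```text
time_s: 9.25
tool_pos: [0.6237, -0.2063, 0.1249]
tool_rot: [-180.0, 0.1, 157.6]
force: [-0.0, 0.7, 0.2]
grip_width: 0.0288
grasp_force: 0.0
```

>>> jog_arm --motion '[[[0,0,0,0,0,0,1],[0,0,0,0,0,0,1],[0,0,0,0,0,0,1],[0,0,0,0,0,0,1]]]'

```text
time_s: 9.65
tool_pos: [0.6229, -0.2072, 0.1242]
tool_rot: [-179.9, 0.0, 157.6]
force: [-2.4, -2.1, 4.4]
grip_width: 0.016
grasp_force: 15.0
```

Opening reads 16 mm, so the fingers sit squarely on the flat. I'll turn it −79° about the spindle axis.

>>> jog_arm --motion '[[[0.003,0,0,0,0,0.04,1],[0.006,0.001,0,0,0,0.08,1],[0.009,0.002,0,0,0,0.12,1],[0.009,0.002,0,0,0,0.147,1]]]' --grip_force 20

```text
time_s: 10.05
tool_pos: [0.6223, -0.2066, 0.1241]
tool_rot: [-180.0, 0.1, 130.9]
force: [-0.7, -1.6, 3.4]
grip_width: 0.0159
grasp_force: 20.0
```

>>> jog_arm --motion '[[[0.003,0,0,0,0,0.04,1],[0.006,0.001,0,0,0,0.08,1],[0.009,0.002,0,0,0,0.12,1],[0.009,0.002,0,0,0,0.147,1]]]'

```text
time_s: 10.45
tool_pos: [0.622, -0.2059, 0.1241]
tool_rot: [180.0, 0.1, 104.4]
force: [-0.8, -2.3, 3.7]
grip_width: 0.0158
grasp_force: 20.0
```

>>> jog_arm --motion '[[[0.003,0,0,0,0,0.04,1],[0.006,0.001,0,0,0,0.08,1],[0.009,0.002,0,0,0,0.12,1],[0.009,0.002,0,0,0,0.147,1],[0.009,0.002,0,0,0,0.147,1]]]'

```text
time_s: 10.95
tool_pos: [0.6219, -0.205, 0.1241]
tool_rot: [179.9, 0.1, 78.2]
force: [-0.8, -3.1, 2.9]
grip_width: 0.0156
grasp_force: 19.7
```

>>> jog_arm --motion '[[[0,0,0,0,0,0,1],[0,0,0,0,0,0,1],[0,0,0,0,0,0,1],[0,0,0,0,0,0,1],[0,0,0,0,0,0,1]]]'

```text
time_s: 11.45
tool_pos: [0.622, -0.2051, 0.1241]
tool_rot: [179.9, 0.1, 78.3]
force: [-0.8, -3.3, 5.2]
grip_width: 0.0154
grasp_force: 19.7
```

>>> jog_arm --motion '[[[0,0,0,0,0,0,0.3],[0,0,0,0,0,0,0.3],[0,0,0,0,0,0,0.3],[0,0,-0.1,0,0,0,0.3],[0,0,-0.5,0,0,0,0.3]]]'

```text
time_s: 11.95
tool_pos: [0.6187, -0.2029, 0.1695]
tool_rot: [-179.5, -0.1, 78.3]
force: [0.2, 0.2, 0.2]
grip_width: 0.0478
grasp_force: 0.0
```

>>> jog_arm --motion '[[[0,0,-0.4,0,0,0,0.3],[0,0,-0.7,0,0,0,0.3],[0,0,-0.7,0,0,0,0.3]]]'

```text
time_s: 12.25
tool_pos: [0.6245, -0.2036, 0.25]
tool_rot: [179.4, 0.0, 78.3]
force: [0.6, 0.0, 0.8]
grip_width: 0.06
grasp_force: 0.0
```

Run:
```python
from h import *
o,im,d=wgrab('w4'); print(o['tool_pos'],o['tool_rot'],o['time_s'])
P=wcloud(o,d);z=P[...,2]; near=np.hypot(P[...,0]-.624,P[...,1]+.2055)<.05
t=near&(z>.146)&(z<.16);print('tip',P[t].mean(0),t.sum())
n=near&(z>.11)&(z<.14); print('shaft side',P[n].mean(0))
u,v=np.argwhere(t).mean(0)[::-1].astype(int)
cr=im[max(v-60,0):v+60,u-80:u+80];cv2.imwrite('pics/sp4.png',cv2.cvtColor(cv2.resize(cr,None,fx=5,fy=5,interpolation=cv2.INTER_CUBIC),cv2.COLOR_RGB2BGR));print(u,v)
```

```text
[ 0.62453059 -0.20364824  0.25000247] [1.79444709e+02 3.91451538e-02 7.82913402e+01] 12.25
tip [ 0.62238252 -0.20381401  0.15234195] 475
shaft side [ 0.62335555 -0.19700191  0.12503684]
312 239
```

View pics/sp4.png

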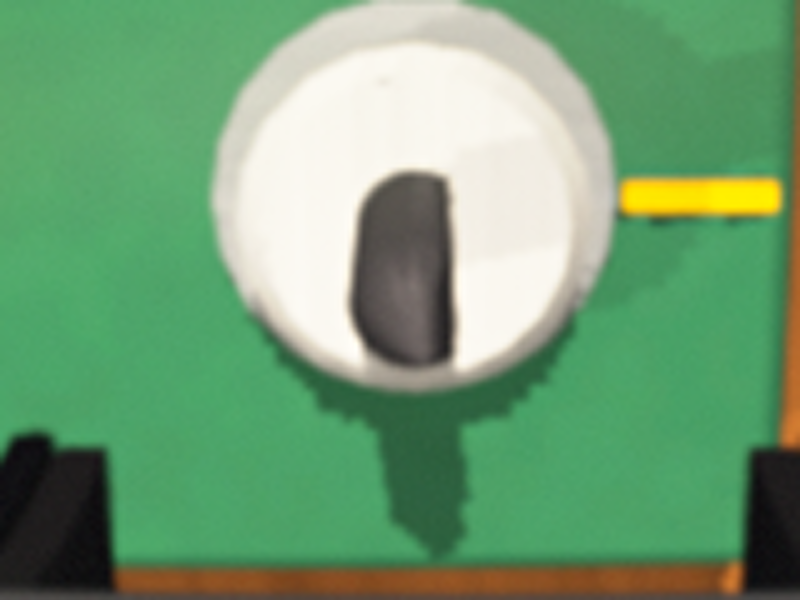

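The flat's straight edge at crop x 455 faces the yellow pointer at (700,197), so the alignment holds. On to the collar.

>>> jog_arm --motion '[[[0.41,-0.18,0,0,0,0,0.3],[0.82,-0.36,0,0,0,0,0.3],[0.82,-0.36,0,0,0,0,0.3]]]'

```text
time_s: 12.6
tool_pos: [0.6022, -0.1069, 0.2432]
tool_rot: [-179.9, -0.2, 78.9]
force: [0.9, 0.2, -0.1]
grip_width: 0.0609
grasp_force: 0.0
```

>>> jog_arm --motion '[[[0.41,-0.18,0,0,0,0,0.3],[0.82,-0.36,0,0,0,0,0.3],[0.82,-0.36,0,0,0,0,0.3]]]'

```text
time_s: 12.9
tool_pos: [0.5829, -0.0196, 0.2433]
tool_rot: [-179.9, -0.2, 78.9]
force: [-0.8, 1.1, -0.2]
grip_width: 0.0614
grasp_force: 0.0
```

>>> jog_arm --motion '[[[0.41,-0.18,0,0,0,0,0.3],[0.82,-0.36,0,0,0,0,0.3],[0.82,-0.36,0,0,0,0,0.3]]]'

```text
time_s: 13.2
tool_pos: [0.5637, 0.0676, 0.2433]
tool_rot: [-179.9, -0.2, 78.9]
force: [-0.5, 0.7, -0.4]
grip_width: 0.0608
grasp_force: 0.0
```

>>> jog_arm --motion '[[[0.41,-0.18,0,0,0,0,0.3],[0.82,-0.36,0,0,0,0,0.3],[0.82,-0.36,0,0,0,0,0.3]]]'

```text
time_s: 13.5
tool_pos: [0.5445, 0.1548, 0.2434]
tool_rot: [-179.9, -0.2, 79.0]
force: [1.0, 0.0, 0.6]
grip_width: 0.0609
grasp_force: 0.0
```

>>> jog_arm --motion '[[[0.41,-0.18,0,0,0,0,0.3],[0.82,-0.36,0.2,0,0,0,0.3],[0.82,-0.36,0.3,0,0,0,0.3],[0.82,-0.36,0.3,0,0,0,0.3]]]'

```text
time_s: 13.9
tool_pos: [0.5271, 0.2345, 0.2111]
tool_rot: [-179.8, 0.1, 78.5]
force: [-0.1, -2.0, 0.2]
grip_width: 0.0611
grasp_force: 0.0
```

>>> jog_arm --motion '[[[0,0,0,0,0,-0.0477,0.3],[0,0,0,0,0,-0.0954,0.3],[0,0,0,0,0,-0.143,0.3],[0,0,0,0,0,-0.19,0.3],[0,0,0,0,0,-0.238,0.3]]]'

```text
time_s: 14.4
tool_pos: [0.53, 0.2317, 0.2135]
tool_rot: [-180.0, 0.1, 121.2]
force: [0.1, -0.1, 0.3]
grip_width: 0.0607
grasp_force: 0.0
```

>>> jog_arm --motion '[[[0,0,0,0,0,-0.0477,0.3],[0,0,0,0,0,-0.0954,0.3],[0,0,0,0,0,-0.143,0.3],[0,0,0,0,0,-0.19,0.3],[0,0,0,0,0,-0.238,0.3]]]'

```text
time_s: 14.9
tool_pos: [0.53, 0.2317, 0.2135]
tool_rot: [-179.9, 0.0, 164.0]
force: [0.2, 0.0, 0.6]
grip_width: 0.0608
grasp_force: 0.0
```

>>> jog_arm --motion '[[[0,0,0,0,0,-0.011,0.3],[0,0,0,0,0,-0.011,0.3],[0,0,0,0,0,-0.011,0.3]]]'

```text
time_s: 15.2
tool_pos: [0.5297, 0.2326, 0.2135]
tool_rot: [-180.0, 0.0, 165.6]
force: [0.1, 0.4, 1.0]
grip_width: 0.0609
grasp_force: 0.0
```

Run:
```python
from h import *
o,im,d=wgrab('w5'); print(o['tool_pos'],o['tool_rot'],o['time_s'],o['qpos'])
P=wcloud(o,d);z=P[...,2]; near=np.hypot(P[...,0]-.533,P[...,1]-.236)<.05
ring=near&(abs(z-.044)<.004)&mask(im,(15,70,60),(38,255,255))
print('ring',P[ring].mean(0),ring.sum(),cv2.minEnclosingCircle(P[ring][:,:2].astype(np.float32)),np.argwhere(ring).mean(0)[::-1])
dark=near&(z>.026)&(z<.042)&mask(im,(0,0,0),(180,120,110))
print('dark',P[dark].mean(0),dark.sum()); r=P[ring].mean(0)[:2]; q=P[dark][:,:2]-r; h=np.hypot(*q.T);s=(h>.022);print('screw',q[s].mean(0),s.sum(),np.degrees(np.arctan2(*q[s].mean(0)[::-1])))
```

```text
[0.52969501 0.23259124 0.21348184] [-1.79958399e+02  7.96211281e-03  1.65639714e+02] 15.2 [ 23.88512067  20.09831982 -61.12122382  93.86673375  18.03699139
  76.79614092  35.68873358]
ring [0.52964581 0.23552253 0.04444553] 1073 ((0.530150830745697, 0.23531746864318848), 0.020338332280516624) [320.93383038 215.93103448]
dark [0.55589689 0.22987889 0.03645005] 176
screw [ 0.02840861 -0.00611572] 156 -12.149046868261086
```

View pics/w5.png

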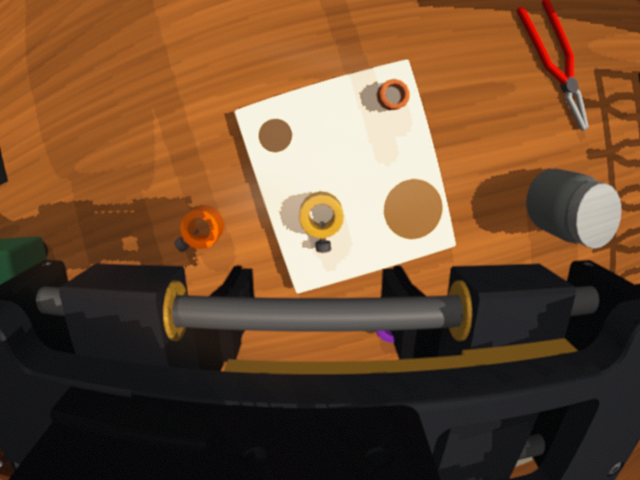

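The picture shows the brass ring at (321,216) with its dark screw at (322,245) on the board. The bush at (393,94) and the orange collar at (200,228) are clear of the fingers. I'll descend and grip across the screw axis.

>>> jog_arm --motion '[[[-0.01,0.035,0.2,0,0,-0.013,0.3],[-0.01,0.035,0.5,0,0,-0.013,0.3],[-0.01,0.035,0.8,0,0,-0.013,0.3],[-0.01,0.035,1,0,0,-0.013,0.3]]]'

```text
time_s: 15.65
tool_pos: [0.5303, 0.2362, 0.1115]
tool_rot: [-179.9, -0.1, 168.1]
force: [-0.1, 0.5, 0.2]
grip_width: 0.0609
grasp_force: 0.0
```

>>> jog_arm --motion '[[[0,0,0.3,0,0,0,0.3],[0,0,0.6,0,0,0,0.3],[0,0,0.73,0,0,0,0.3],[0,0,0.73,0,0,0,0.3],[0,0,0.73,0,0,0,0.3]]]'

```text
time_s: 16.15
tool_pos: [0.5315, 0.2377, 0.0415]
tool_rot: [180.0, 0.1, 168.1]
force: [0.6, -0.5, -0.2]
grip_width: 0.0612
grasp_force: 0.0
```

>>> jog_arm --motion '[[[0,0,0,0,0,0,0.4],[0,0,0,0,0,0,0.5],[0,0,0,0,0,0,0.6],[0,0,0,0,0,0,0.8],[0,0,0,0,0,0,0.8]]]' --grip_force 15

```text
time_s: 16.65
tool_pos: [0.5313, 0.2372, 0.0412]
tool_rot: [-180.0, 0.1, 168.1]
force: [-0.8, 0.2, 5.3]
grip_width: 0.0398
grasp_force: 15.0
```

>>> jog_arm --motion '[[[0,0,0,0,0,0,1],[0,0,0,0,0,0,1],[0,0,-0.2,0,0,0,1],[0,0,-0.6,0,0,0,1],[0,0,-1,0,0,0,1]]]' --grip_force 40

```text
time_s: 17.15
tool_pos: [0.5298, 0.237, 0.1404]
tool_rot: [-180.0, -0.1, 168.2]
force: [0.9, -0.0, -1.6]
grip_width: 0.0393
grasp_force: 40.0
```

>>> jog_arm --motion '[[[0,0,-0.4,0,0,0,1],[0,0,-0.8,0,0,0,1],[0,0,-0.9,0,0,0,1],[0,0,-0.9,0,0,0,1]]]'

```text
time_s: 17.55
tool_pos: [0.5314, 0.2378, 0.2317]
tool_rot: [179.9, 0.1, 168.2]
force: [-0.2, 0.1, -1.9]
grip_width: 0.0388
grasp_force: 40.0
```

>>> jog_arm --motion '[[[-0.18,-0.42,0,0,0,0,1],[-0.36,-0.83,0,0,0,0,1],[-0.36,-0.83,0,0,0,0,1]]]'

```text
time_s: 17.85
tool_pos: [0.5505, 0.139, 0.227]
tool_rot: [-179.6, -0.1, 167.5]
force: [-0.3, -0.9, -1.8]
grip_width: 0.0396
grasp_force: 40.0
```

>>> jog_arm --motion '[[[-0.18,-0.42,0,0,0,0,1],[-0.36,-0.83,0,0,0,0,1],[-0.36,-0.83,0,0,0,0,1]]]'

```text
time_s: 18.15
tool_pos: [0.5678, 0.0504, 0.2271]
tool_rot: [-179.7, -0.2, 167.5]
force: [-0.1, 0.1, -1.7]
grip_width: 0.0393
grasp_force: 40.0
```

>>> jog_arm --motion '[[[-0.18,-0.42,0,0,0,0,1],[-0.36,-0.83,0,0,0,0,1],[-0.36,-0.83,0,0,0,0,1]]]'

```text
time_s: 18.45
tool_pos: [0.5853, -0.0382, 0.2271]
tool_rot: [-179.8, -0.2, 167.5]
force: [-0.6, -0.6, -2.0]
grip_width: 0.0387
grasp_force: 40.0
```

>>> jog_arm --motion '[[[-0.18,-0.42,0,0,0,0,1],[-0.36,-0.83,0,0,0,0,1],[-0.36,-0.83,0,0,0,0,1]]]'

```text
time_s: 18.75
tool_pos: [0.6029, -0.1269, 0.2269]
tool_rot: [-179.8, -0.2, 167.5]
force: [0.1, -0.9, -0.9]
grip_width: 0.0392
grasp_force: 40.0
```

>>> jog_arm --motion '[[[-0.18,-0.42,0,0,0,0,1],[-0.36,-0.83,0,0,0,0,1],[-0.36,-0.83,0,0,0,0,1],[-0.36,-0.83,0,0,0,0,1],[-0.36,-0.83,0,0,0,0,1]]]'

```text
time_s: 19.25
tool_pos: [0.6213, -0.204, 0.2289]
tool_rot: [179.9, -0.1, 168.2]
force: [-0.1, -0.4, -1.3]
grip_width: 0.0392
grasp_force: 40.0
```

Run:
```python
from h import *
o,im,d=wgrab('w6'); print(o['tool_pos'],o['tool_rot'],o['time_s'],o['qpos'][6])
P=wcloud(o,d);T=wcam(o);Rt=R.from_euler('xyz',o['tool_rot'],degrees=True)
L=Rt.inv().apply((P-o['tool_pos']).reshape(-1,3)).reshape(P.shape)  # tool frame
br=mask(im,(15,70,60),(38,255,255))&(np.hypot(L[...,0],L[...,1])<.05)&(abs(L[...,2])<.03)
print('brass n',br.sum(),np.nanmin(L[br],0),np.nanmax(L[br],0),L[br].mean(0))
z=P[...,2];near=np.hypot(P[...,0]-.624,P[...,1]+.2055)<.06
f=near&(abs(z-.099)<.006);print('flange',P[f].mean(0) if f.any() else None,f.sum())
t=near&(z>.12)&(z<.16); print('shaft n',t.sum())
shift(o,[.624,-.2055,.2],168.2)
v,u=np.argwhere(br).mean(0).astype(int);print(u,v)
cr=im[v-60:v+60,u-80:u+80];cv2.imwrite('pics/c6.png',cv2.cvtColor(cv2.resize(cr,None,fx=5,fy=5,interpolation=cv2.INTER_CUBIC),cv2.COLOR_RGB2BGR))
```

```text
[ 0.62134015 -0.20403916  0.22893232] [ 1.79921049e+02 -1.45538918e-01  1.68236635e+02] 19.25 79.47747155357247
brass n 3497 [-0.02578099 -0.01995333 -0.02037637] [0.02143942 0.03028178 0.02164433] [ 0.01059348 -0.0004432   0.0012319 ]
flange [ 0.61493957 -0.20431442  0.09916985] 2901
shaft n 416
shift [-0.03  -0.009  0.289] turn [ 0.0004 -0.0008  0.0002]
316 276
```

Run:
```python
from h import *
import pickle
from scipy.optimize import least_squares
def fit(p,r): 
    h=cv2.convexHull(p.astype(np.float32))[:,0]
    s=least_squares(lambda c:np.hypot(*(h-c[:2]).T)-c[2],[*h.mean(0),r],loss='soft_l1',f_scale=.0005); return s.x
A=np.array([.624,-.2055])
for n in('w1','w3','w4'):
    o,im,d=pickle.load(open(n+'.pkl','rb'));P=wcloud(o,d)
    f=(np.hypot(P[...,0]-.624,P[...,1]+.2055)<.036)&(abs(P[...,2]-.099)<.003)
    c=fit(P[f][:,:2],.03); y=np.radians(o['tool_rot'][2]);e=c[:2]-A
    print(n,c,'err tool',e@[np.cos(y),np.sin(y)],e@[np.sin(y),-np.cos(y)])
o,im,d=pickle.load(open('w6.pkl','rb'));P=wcloud(o,d);Rt=R.from_euler('xyz',o['tool_rot'],degrees=True)
L=Rt.inv().apply((P-o['tool_pos']).reshape(-1,3)).reshape(P.shape)
br=mask(im,(12,60,40),(40,255,255))&(np.hypot(L[...,0],L[...,1])<.03)&(abs(L[...,2])<.03)
zz=L[br][:,2];print(np.histogram(zz,bins=np.arange(-.008,.024,.002)))
top=br&(L[...,2]<-.001)&(L[...,2]>-.006);print(top.sum(),fit(L[top][:,:2],.02),L[top].mean(0))
print(np.nanmin(L[top],0),np.nanmax(L[top],0))
```

```text
w1 [ 0.62345603 -0.20491943  0.02946832] err tool -0.0003469546872484373 -0.0007159454635838525
w3 [ 0.62326312 -0.20582097  0.0296753 ] err tool 0.0005582671320761086 -0.0005782378381394646
w4 [ 0.6231566  -0.20526674  0.02952038] err tool 5.725415371379941e-05 -0.0008731930976584752
(array([   0,  270, 1845,  222,  119,  108,  117,  156,  139,  116,  104,
        101,  114,   95,   35]), array([-0.008, -0.006, -0.004, -0.002,  0.   ,  0.002,  0.004,  0.006,
        0.008,  0.01 ,  0.012,  0.014,  0.016,  0.018,  0.02 ,  0.022]))
2267 [ 0.00119441 -0.00047991  0.01969783] [ 0.00912082 -0.00052608 -0.00319681]
[-0.01822206 -0.01991661 -0.00538125] [ 0.02099292  0.01935587 -0.0010104 ]
```

View pics/c6.png

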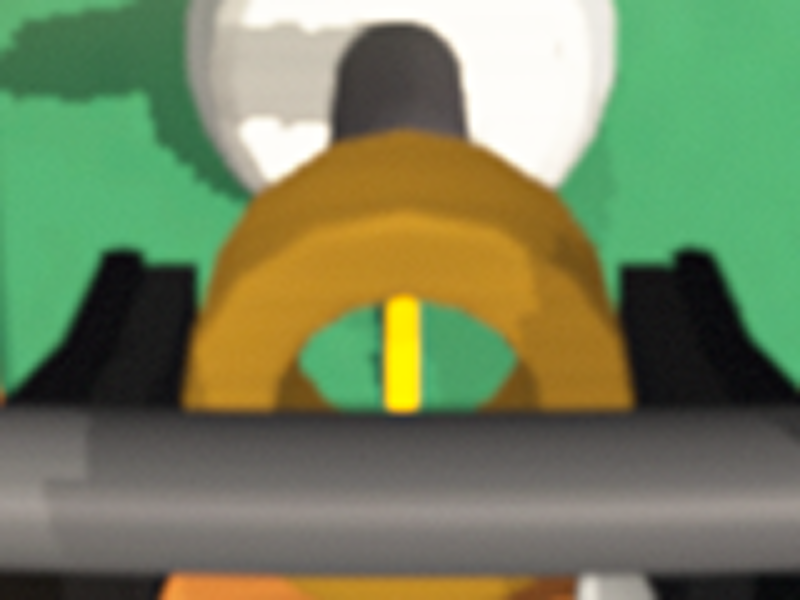

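The crop shows the collar level in the fingers, with the pointer at (402,350) centred through the bore and the shaft top at (400,80). I'll correct the offset and go down to just above the tip.

>>> jog_arm --motion '[[[-0.04,-0.01,0.1,0,0,0,1],[-0.04,-0.01,0.25,0,0,0,1],[-0.04,-0.01,0.4,0,0,0,1],[-0.04,-0.01,0.44,0,0,0,1],[-0.04,-0.01,0.44,0,0,0,1]]]'

```text
time_s: 19.8
tool_pos: [0.6247, -0.2075, 0.1849]
tool_rot: [180.0, -0.1, 168.2]
force: [-0.8, 0.7, -0.6]
grip_width: 0.0394
grasp_force: 40.0
```

>>> jog_arm --motion '[[[0,0,0,0,0,0,1],[0,0,0,0,0,0,1],[0,0,0,0,0,0,1]]]'

```text
time_s: 20.1
tool_pos: [0.6259, -0.2077, 0.1873]
tool_rot: [-180.0, 0.1, 168.2]
force: [0.1, 1.2, -1.9]
grip_width: 0.0391
grasp_force: 40.0
```

>>> jog_arm --motion '[[[0.01,0.02,0,0,0,0,1],[0.01,0.02,0.03,0,0,0,1],[0.01,0.02,0.06,0,0,0,1],[0.01,0.02,0.06,0,0,0,1]]]'

```text
time_s: 20.5
tool_pos: [0.6246, -0.2055, 0.1798]
tool_rot: [-180.0, -0.1, 168.2]
force: [0.2, -0.4, -2.7]
grip_width: 0.0393
grasp_force: 40.0
```

>>> jog_arm --motion '[[[0,0,0.03,0,0,0,1],[0,0,0.06,0,0,0,1],[0,0,0.09,0,0,0,1],[0,0,0.12,0,0,0,1],[0,0,0.12,0,0,0,1]]]'

```text
time_s: 21.0
tool_pos: [0.6246, -0.2055, 0.1678]
tool_rot: [180.0, -0.1, 168.2]
force: [0.8, 0.2, -1.4]
grip_width: 0.0393
grasp_force: 40.0
```

>>> jog_arm --motion '[[[0,0,0.03,0,0,0,1],[0,0,0.06,0,0,0,1],[0,0,0.09,0,0,0,1],[0,0,0.11,0,0,0,1],[0,0,0.11,0,0,0,1]]]'

```text
time_s: 21.5
tool_pos: [0.6247, -0.2055, 0.1571]
tool_rot: [-180.0, -0.0, 168.2]
force: [0.3, -0.4, -1.0]
grip_width: 0.0391
grasp_force: 40.0
```

>>> jog_arm --motion '[[[0,0,0.03,0,0,0,1],[0,0,0.06,0,0,0,1],[0,0,0.1,0,0,0,1],[0,0,0.1,0,0,0,1]]]'

```text
time_s: 21.9
tool_pos: [0.6245, -0.2055, 0.1467]
tool_rot: [180.0, -0.1, 168.2]
force: [-0.9, -0.6, -0.4]
grip_width: 0.039
grasp_force: 40.0
```

>>> jog_arm --motion '[[[0,0,0.06,0,0,0,1],[0,0,0.12,0,0,0,1],[0,0,0.18,0,0,0,1],[0,0,0.2,0,0,0,1],[0,0,0.2,0,0,0,1]]]'

```text
time_s: 22.4
tool_pos: [0.6246, -0.2054, 0.1269]
tool_rot: [180.0, -0.1, 168.2]
force: [0.2, -0.2, -2.1]
grip_width: 0.0391
grasp_force: 40.0
```

>>> jog_arm --motion '[[[0,0,0.02,0,0,0,1],[0,0,0.04,0,0,0,1],[0,0,0.06,0,0,0,1],[0,0,0.06,0,0,0,1]]]'

```text
time_s: 22.8
tool_pos: [0.6251, -0.2055, 0.1218]
tool_rot: [-180.0, 0.0, 168.2]
force: [0.1, -0.1, 1.6]
grip_width: 0.0396
grasp_force: 40.0
```

>>> jog_arm --motion '[[[0,0,0.02,0,0,0,1],[0,0,0.04,0,0,0,1],[0,0,0.05,0,0,0,1],[0,0,0.05,0,0,0,1]]]'

```text
time_s: 23.2
tool_pos: [0.6252, -0.2055, 0.1169]
tool_rot: [-180.0, 0.0, 168.2]
force: [-0.9, 0.4, 3.3]
grip_width: 0.0391
grasp_force: 40.0
```

>>> jog_arm --motion '[[[0,0,0.01,0,0,0,1],[0,0,0.02,0,0,0,1],[0,0,0.02,0,0,0,1],[0,0,0.02,0,0,0,1]]]'

```text
time_s: 23.6
tool_pos: [0.6252, -0.2055, 0.1148]
tool_rot: [-180.0, 0.0, 168.2]
force: [-0.7, -0.3, 5.7]
grip_width: 0.0393
grasp_force: 40.0
```

>>> jog_arm --motion '[[[0,0,0.01,0,0,0,1],[0,0,0.01,0,0,0,1],[0,0,0.01,0,0,0,1],[0,0,0.01,0,0,0,1]]]'

```text
time_s: 24.0
tool_pos: [0.6253, -0.2055, 0.1142]
tool_rot: [-180.0, 0.0, 168.2]
force: [-0.8, -0.2, 5.8]
grip_width: 0.0391
grasp_force: 40.0
```

Run:
```python
from h import *
f=[]
for i in range(4):
    o=env.get_obs();f.append(o['force']);im,d=grab('wrist')
print(np.mean(f,0),o['tool_pos'],o['tool_rot'],o['time_s'],o['grip_width'])
P=wcloud(o,d);Rt=R.from_euler('xyz',o['tool_rot'],degrees=True)
L=Rt.inv().apply((P-o['tool_pos']).reshape(-1,3)).reshape(P.shape)
br=mask(im,(12,60,40),(40,255,255))&(np.hypot(L[...,0],L[...,1])<.03)&(abs(L[...,2])<.03)
z=P[br][:,2];h,e=np.histogram(z,bins=np.arange(.09,.13,.001));print('rim z',e[h.argmax()],np.median(z[z>.112]))
near=np.hypot(P[...,0]-.624,P[...,1]+.2055);hs=cv2.cvtColor(im,cv2.COLOR_RGB2HSV)
fl=(near>.022)&(near<.029)&(hs[...,1]<60)&(hs[...,2]>90);print('flange z',np.nanmedian(P[fl][:,2]),fl.sum())
red=(mask(im,(0,150,80),(5,255,255))|mask(im,(174,150,80),(180,255,255)))&(np.hypot(P[...,0]-.496,P[...,1]+.18)<.02);print('button z',np.median(P[red][:,2]) if red.any() else None)
```

```text
[-1.25931444  0.04163275  6.5732475 ] [ 0.62522446 -0.20549198  0.11421044] [-1.79981071e+02  3.63811114e-02  1.68157169e+02] 24.15 0.039455728300684445
rim z 0.11700000000000002 0.11736842111324389
flange z 0.09178105408193277 3045
button z 0.09742046627197291
```

The flange reads 91.8 mm, so it is down about 7.4 mm, with roughly 8 N on it. The collar sits level over the flat and the button is up. Handing in.

```bash
python3 -c "
from cell import env
print(env.sign_off())"
```

```text
the job is handed in; nothing more can be done
None
```

The job is handed in, and no verdict came back: the stop button was pressed and came back up, the flat faces the pointer, and the gripper is holding the brass collar on the spindle, screw over the flat, with the flange about 7.4 mm down.

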